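# Open the test drawer and turn the pen meter display-up

## Robot

A 6-joint arm with a two-finger parallel gripper is mounted at the origin on the work surface. World frame = base frame: x ahead of the robot, y to its left, z up, the work surface at z = 0. Lengths are in m, angles in rad, forces in N, time in s.
With the tool pointing down it reaches from about 0.325 to 0.775 m from the base axis. Payload 9.3 kg.
Tool frame: the origin (TCP) lies on the centre line of the jaws, within the pads' length; the fingertips stand 8 mm ahead of it and the grasp point (between the pads) lies 11 mm behind it; z points along the fingers, y is the line along which they close (so a half turn about z gives the same grasp; the last joint's range is limited). The gripper opens to 85 mm and grips with 20 to 120 N. Pads are 22 mm wide; open, the fingers measure 114 mm over their backs; the gripper's body (76 mm by 85 mm) begins 54 mm behind the grasp point. The pads swing forward as they close: fully open they stand 13 mm farther back than shut.
Start: joints at [1.081, 0.259, 0.021, 1.334, 0, 1.418], TCP at [0.182, 0.519, 0.239] pointing down, gripper open.
Joint ranges: [-3.04, 3.04], [-0.91, 1.82], [-1.04, 1.36], [-1.92, 1.95], [-1.52, 1.45], [-3.14, 3.14]. Speed limits (rad/s): [2.22, 2.22, 2.79, 3.14, 3.14, 3.14].

## Interface

Orientations are given as a unit quaternion [x, y, z, w].
In Python, from station import readout, read_camera, manip gives the robot as it stands.
- The arm moves only by the tool drive_tool, never from a script. Its argument "deltas" is a list of rows, each a list of 7 numbers: the turn, a rotation vector about the tool's x, y, z in rad, then the shift along the tool's x, y, z in cm, then the finger opening in cm, from 0 to 8.54. In form: [[rx, ry, rz, dx, dy, dz, jaw], ...]. A call has 1 to 8 rows; each row is the pose to reach, as a shift and turn from the pose commanded when the call began, along the tool's axes at that moment; what a row does not reach only later rows make up. A row lasts 1/10 s, in which the tool goes at most 50 mm and 8.59 degrees, less where a joint would pass 70% of its speed; a pose out of reach is approached as far as the arm can. A call with a gripper value outside its range is refused whole. The fingers move at their own pace and stop on an object; "newtons" is the grip in N (left out, the last holds). Time passes only in rows, so rows that repeat a pose let the fingers close. It gives the time, the measured TCP pose, the force, the opening and the grip force at its end, in the units of the state.
- readout.read_state(): the state, without advancing time (a new reading comes with each control period).
- read_camera(name): name is "side" or "top"; returns a dict with "pixels" (384x512x3 uint8, red, green, blue), "K" (3x3 intrinsics, pixels), "T" (4x4, takes a point from camera to world coordinates). Camera axes: x right, y up, looking along -z (the intrinsics and any distortion apply to the point x, -y, -z); pixel columns grow to the right and rows downward; lengths in m; the calibration is good to about 2 mm. A picture is of the moment at which its call begins. There is no depth.
- manip.close_job(): hands the job in; it is judged then, once.
The state is a dict: "t": time; "joint_pos": joint angles; "qd": joint speeds; "joint_efforts": joint torques, N m; "tcp_pos": TCP position; "orientation": TCP orientation; "wrist_force": force on the tool from outside, world axes, zero at the start; "wrist_torque": the same for the moment, N m; "finger_gap": finger opening in m; "finger_force": force on a finger pad.
Only numpy, scipy, OpenCV 4.12 (cv2) and the standard library are available. Lean on these libraries where they do the work, as an engineer would, in place of code of your own. Each camera call takes 0.05 s, during which the arm holds its last target. There are 200 camera calls.

## Task

Pull the drawer of the small cabinet all the way out to its stop, without straining the cushioned stop by heaving on it. Then roll the six-sided pen meter lying on the two ribs inside so that the flat with the display faces straight up, lay it back across both ribs and let go, leaving the drawer fully out and the things around the cabinet where they are.

Things in the scene. Friction and masses are not known exactly. Their poses are not given: they have to be found in the camera images.
- drawer (a joint): How far the drawer of the low laminate cabinet (260 deep x 360 wide x 135 mm high, fixed) is pulled out, m; 0 is shut. It starts up to 24 mm open, runs level along the cabinet's -x against about 2 N of friction and stays where it is left. Its outer stop is hidden, somewhere between 120 and 200 mm: it must be felt, as a clear rise of the pull above 5 N.
- runner (a joint): Give of the cushioned end stop, m; 0 at rest. Once the drawer is at its stop, a pull of more than about 5 N stretches it by 1 mm per 2.2 N (toward the cabinet's -x) and it springs back when released. Above 10 mm (about 27 N) it is overstrained.
- handle (a point): Middle of the steel bar handle of the drawer: a round bar 10 mm thick, 120 mm long, level, 105 mm above the work surface, 45 mm in front of the drawer's front panel, whose top edge is 16 mm above the bar's axis; the cabinet's top is 30 mm above it. Its axes are the cabinet's: x straight into the cabinet (the drawer slides out along -x), y along the bar, z up. Moves with the drawer.
- tray (a point): Point on the drawer's tray floor, 45 mm above the work surface, midway between the two ribs and 81 mm behind the inside of the front panel; moves with the drawer, axes as the cabinet's (x to the rear). The tray is 298 mm wide inside, its side walls 25 mm high. With the drawer at its stop the cabinet's front edge lies about 85 mm behind this point.
- meter: White pen meter: regular hexagonal bar, 26 mm across flats, 120 mm long, 60 to 125 g, lying on both ribs roughly along the drawer's travel, its centre 48 mm above the tray floor. Origin at its centre; x along it, z straight out of the flat with the display (dark window 54 x 12 mm and a small round button; other flats blank). At the start that is a side flat, 60 degrees from up.
- tub: Closed blue plastic tub, 138 x 108 x 64 mm, standing to the right of the cabinet (its -y side), near its front; leave it alone. Origin at the centre of its underside.
- moss_holder: White ceramic dish 84 mm across with a moss ball, 72 mm high in all, to the left of the cabinet (+y side), near its front; leave it alone. Origin at the centre of its underside.
- scoop: Plastic gravel scoop, 90 x 70 x 35 mm pan with a 100 mm handle, lying to the left in front of the moss ball dish; leave it alone. Origin under the centre of the pan.
- rib (a point): Middle of the top edge of the front rib, 42 mm in front of the point midway between the ribs. The two ribs are upright aluminium strips across the drawer (along y), 35 mm high from the tray floor, 8 mm thick, 120 mm long, 84 mm apart. It moves with the drawer; axes as the cabinet's.

How it is judged:
On the way, in this order (a step that is already met when the one before it is completed fails the run):
1. the drawer is pulled out to its stop (within 4 mm) (value of joint drawer above 0.161 m), for 0.2 s.
2. the meter lies display up (angle between meter's own z axis and vertical below 0.12 rad), for 0.2 s.
At the end, for the whole second after the job is handed in: The drawer is out to within 4 mm of its stop; the meter rests across both ribs (its centre 45 to 51 mm above the tray floor, within 30 mm along the drawer and 55 mm across it of the middle between the ribs), its display within 0.12 rad of straight up, released and at rest (value of joint drawer above 0.161 m and angle between meter's own z axis and vertical below 0.12 rad and z of meter in the frame of tray between 0.045 and 0.051 m and x of meter in the frame of tray between -0.03 and 0.03 m and y of meter in the frame of tray between -0.055 and 0.055 m and linear speed of meter below 0.02 m/s and angular speed of meter below 0.2 rad/s); the robot touches nothing.
It fails at once if the cushioned stop is overstrained (stretched more than 10 mm) (value of joint runner above 0.01 m).
It fails at once if a bystander (tub, moss ball dish, scoop) is shifted by more than 25 mm (distance of any of tub, moss_holder, scoop from where it was at the start of the episode above 0.025 m).
It also fails if it takes over 48 s, if anything falls off the work surface, if the arm or the gripper's body presses on something with over 40 N, if the wrist force passes 120 N, or if a joint passes its speed limit or range.

## Working session

There is one attempt and no reset: what is moved stays moved. The work goes in short steps, Python scripts to look and compute and a tool call to move; the robot and the scene stay as the last step left them, time stands still between calls to the robot, and variables do not carry over. Pictures are saved under pics/ and viewed, at most 10 in all, crops included, and the job is handed in when it is done.

Besides the shell and the picture viewer there is one more tool, called after "Request:" by a JSON object that holds its "fn" and its "kwargs". drive_tool: Moves the arm, as the interface text tells. Its arguments: {"type":"object","properties":{"deltas":{"type":"array","items":{"type":"array","items":{"type":"number"}}},"newtons":{"type":"number"}},"required":["deltas"]}

```bash
mkdir -p pics; ls; python3 - <<'E'
from station import readout, read_camera
import cv2,numpy as np
s=readout.read_state();print(s)
for n in("top","side"):
    c=read_camera(n);cv2.imwrite(f"pics/{n}0.png",c["pixels"][:,:,::-1]);print(n,c["K"],c["T"].round(4), [k for k in c])
E
```

```text
pics
{'t': 0.0, 'joint_pos': array([ 1.08140541e+00,  2.59194995e-01,  2.07564277e-02,  1.33373652e+00,
       -6.38607855e-06,  1.41819998e+00]), 'qd': array([-0.00020395,  0.00162067,  0.0001319 ,  0.00022214, -0.00106346,
       -0.00152818]), 'joint_efforts': array([-4.35091388e-04, -5.55641162e+01,  3.44524705e+01,  1.39229925e-02,
       -3.49115926e-04,  4.35268888e-06]), 'tcp_pos': array([0.18162303, 0.51884321, 0.23866256]), 'orientation': array([ 1.67602479e-01,  9.85854418e-01, -6.55176402e-04, -2.14476340e-04]), 'wrist_force': array([ 0.76999778, -0.30918281,  0.10549174]), 'wrist_torque': array([-0.00300434,  0.03703529,  0.03183172]), 'finger_force': 0.0, 'finger_gap': 0.08499795350126402}
top [[375.16088968   0.         256.79475938]
 [  0.         375.16088968 194.54599423]
 [  0.           0.           1.        ]] [[-1.8100e-02  9.9530e-01 -9.5400e-02  5.2820e-01]
 [-9.9980e-01 -1.7900e-02  2.4000e-03  6.0000e-03]
 [ 7.0000e-04  9.5400e-02  9.9540e-01  1.0379e+00]
 [ 0.0000e+00  0.0000e+00  0.0000e+00  1.0000e+00]] ['pixels', 'K', 'T']
side [[357.41834913   0.         258.07771911]
 [  0.         357.41834913 187.80655736]
 [  0.           0.           1.        ]] [[ 0.8872  0.2483 -0.3888  0.2368]
 [-0.4613  0.4806 -0.7458 -0.7821]
 [ 0.0017  0.841   0.541   0.684 ]
 [ 0.      0.      0.      1.    ]] ['pixels', 'K', 'T']
```

View pics/top0.png

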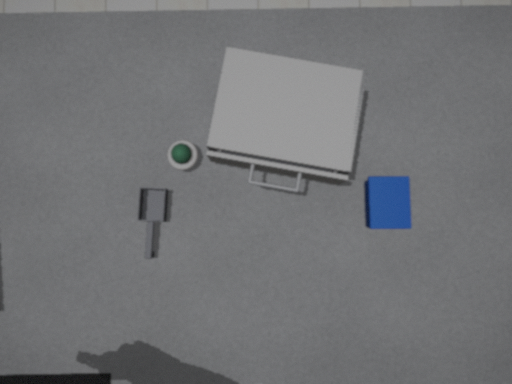

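View pics/side0.png

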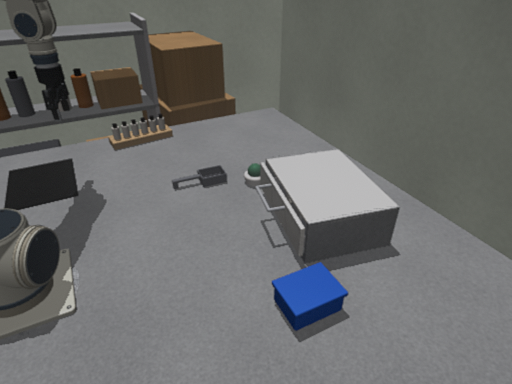

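The top view shows the cabinet (corners about (229,48), (362,70), (352,172), (208,150)), with the handle bar running from (250,184) to (299,190). The tub is at (389,203), the dish at (182,155) and the scoop at (153,205).

```bash
cat > h.py <<'E'
import numpy as np,cv2
from station import readout, read_camera
def ray(c,u,v):
    d=np.linalg.inv(c["K"])@[u,v,1]; return c["T"][:3,:3]@(d*[1,-1,-1]),c["T"][:3,3]
def onz(c,u,v,z):
    d,o=ray(c,u,v); return o+d*(z-o[2])/d[2]
def proj(c,p):
    q=c["T"][:3,:3].T@(np.asarray(p)-c["T"][:3,3]); q=c["K"]@(q*[1,-1,-1]); return q[:2]/q[2]
E
python3 - <<'E'
from h import *
c=read_camera("top");p=c["pixels"];g=cv2.cvtColor(p,cv2.COLOR_RGB2GRAY)
m=((g>125)*255).astype(np.uint8);m[:30]=0
cs,_=cv2.findContours(m,cv2.RETR_EXTERNAL,cv2.CHAIN_APPROX_NONE)
for k in cs:
    if cv2.contourArea(k)>3000:
        b=cv2.approxPolyDP(k,6,True)[:,0];print(b.tolist())
        for q in b:print(q,onz(c,*q,.135)[:2].round(4))
# bar: brightest row per column
for u in range(246,306,3):
    col=g[176:198,u].astype(int);w=np.clip(col-col.min()-15,0,None);
    v=176+(w*np.arange(22)).sum()/max(w.sum(),1);print(u,round(v,1),col.max(),onz(c,u,v,.105)[:2].round(4))
s=read_camera("side")
cv2.imwrite("pics/a.png",np.hstack([cv2.resize(p[140:200,195:365,::-1],None,fx=2.3,fy=4.0,interpolation=3),cv2.resize(s["pixels"][150:260,230:330,::-1],(400,240))]))
E
```

```text
[[226, 47], [207, 145], [350, 170], [362, 70]]
[226  47] [0.9884 0.0745]
[207 145] [0.7388 0.1236]
[350 170] [ 0.6706 -0.224 ]
[362  70] [ 0.9224 -0.2645]
246 176.0 121 [0.6648 0.0301]
249 179.3 140 [0.6563 0.0227]
252 181.7 139 [0.6502 0.0152]
255 182.0 141 [0.6492 0.0077]
258 182.8 140 [6.472e-01 3.000e-04]
261 187.9 138 [ 0.634 -0.007]
264 190.1 137 [ 0.6285 -0.0144]
267 186.4 141 [ 0.6377 -0.0221]
270 186.1 139 [ 0.6381 -0.0296]
273 185.9 137 [ 0.6385 -0.0371]
276 186.0 141 [ 0.6382 -0.0446]
279 186.1 137 [ 0.6377 -0.0521]
282 186.5 140 [ 0.6366 -0.0596]
285 186.1 138 [ 0.6376 -0.0672]
288 186.4 138 [ 0.6368 -0.0747]
291 187.0 138 [ 0.6349 -0.0821]
294 187.1 140 [ 0.6347 -0.0896]
297 185.0 139 [ 0.6397 -0.0973]
300 184.6 121 [ 0.6406 -0.1048]
303 186.7 117 [ 0.6352 -0.1122]
```

View pics/a.png

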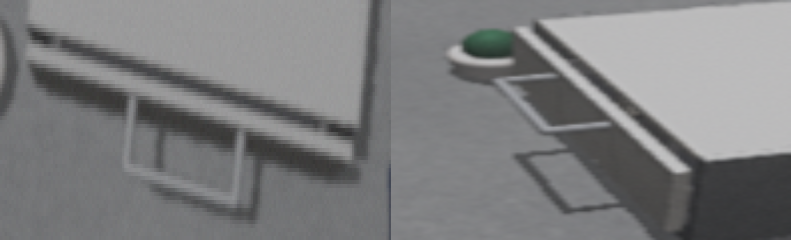

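```bash
cat >> h.py <<'E'
from scipy.spatial.transform import Rotation as Ro
YAW=-0.194
XC=np.array([np.cos(YAW),np.sin(YAW),0]);YC=np.array([-XC[1],XC[0],0])
def Rt(yv,tilt=0,ax=None):
    "tool pointing down with tool y along yv, then tilted about world axis ax"
    z=np.array([0,0,-1.]);R=Ro.from_matrix(np.c_[np.cross(yv,z),yv,z])
    return R if ax is None else Ro.from_rotvec(tilt*ax)*R
def delta(p,R):
    s=readout.read_state();R0=Ro.from_quat(s["orientation"])
    print("delta",(R0.inv()*R).as_rotvec().round(3),(R0.inv().apply(np.array(p)-s["tcp_pos"])*100).round(2),"t",s["t"],s["wrist_force"].round(2))
E
python3 -c "
from h import *
delta([.6375,-.0395,.17],Rt(XC)); delta([.6375,-.0395,.17],Rt(-XC))
c=read_camera('top')
print(onz(c,250,182,.105),onz(c,297.4,190.3,.105))"
```

```text
delta [-1.000e-03  0.000e+00  1.428e+00] [-61.48 -37.64   6.91] t 0.2 [-0.14 -0.7  -0.52]
delta [-0.000e+00 -1.000e-03 -1.714e+00] [-61.48 -37.64   6.91] t 0.2 [-0.14 -0.7  -0.52]
[0.64947113 0.02027235 0.105     ] [ 0.62642125 -0.09791405  0.105     ]
```

Request:
{"fn": "drive_tool", "kwargs": {"deltas": [[0,0,1.428,-61.5,-37.6,0,4.0],[0,0,1.428,-61.5,-37.6,0,4.0],[0,0,1.428,-61.5,-37.6,0,4.0],[0,0,1.428,-61.5,-37.6,0,4.0],[0,0,1.428,-61.5,-37.6,0,4.0],[0,0,1.428,-61.5,-37.6,0,4.0],[0,0,1.428,-61.5,-37.6,0,4.0],[0,0,1.428,-61.5,-37.6,0,4.0]], "newtons": 40}}

```text
t: 1.05
tcp_pos: [0.4358, 0.2076, 0.2394]
orientation: [0.697, 0.717, 0.0, 0.0]
wrist_force: [0.5, 1.8, 0.8]
finger_gap: 0.0403
finger_force: 0.0
```

```bash
python3 -c "
from h import *
delta([.638,-.039,.17],Rt(XC))"
```

```text
delta [ 0.    -0.     0.222] [-25.21  19.53   6.95] t 1.05 [0.5  1.85 0.75]
```

Request:
{"fn": "drive_tool", "kwargs": {"deltas": [[0,0,0.222,-25.2,19.5,4,4.0],[0,0,0.222,-25.2,19.5,4,4.0],[0,0,0.222,-25.2,19.5,4,4.0],[0,0,0.222,-25.2,19.5,4,4.0],[0,0,0.222,-25.2,19.5,4,4.0],[0,0,0.222,-25.2,19.5,6.5,4.0],[0,0,0.222,-25.2,19.5,6.5,4.0],[0,0,0.222,-25.2,19.5,6.5,4.0]]}}

```text
t: 1.85
tcp_pos: [0.6391, -0.0387, 0.171]
orientation: [0.771, 0.636, -0.001, -0.001]
wrist_force: [-0.3, 1.1, 0.4]
finger_gap: 0.0401
finger_force: 0.0
```

```bash
python3 -c "
from h import *
delta([.638,-.039,.096],Rt(XC))"
```

```text
delta [-0.004  0.     0.003] [-0.04 -0.08  7.5 ] t 1.85 [-0.28  1.14  0.41]
```

Request:
{"fn": "drive_tool", "kwargs": {"deltas": [[0,0,0.003,0,-0.1,2.5,4.0],[0,0,0.003,0,-0.1,5,4.0],[0,0,0.003,0,-0.1,7.5,4.0],[0,0,0.003,0,-0.1,7.5,4.0]]}}

```text
t: 2.25
tcp_pos: [0.6353, -0.0346, 0.0966]
orientation: [0.771, 0.637, -0.002, -0.002]
wrist_force: [0.5, 0.2, 0.1]
finger_gap: 0.0399
finger_force: 0.0
```

Request:
{"fn": "drive_tool", "kwargs": {"deltas": [[0,0,0,0,0,0,0.5],[0,0,0,0,0,0,0.5],[0,0,0,0,0,0,0.5],[0,0,0,0,0,0,0.5],[0,0,0,0,0,0,0.5]]}}

```text
t: 2.75
tcp_pos: [0.6382, -0.0355, 0.1012]
orientation: [0.771, 0.637, 0.001, 0.001]
wrist_force: [-0.3, 1.2, 7.1]
finger_gap: 0.0083
finger_force: 39.4
```

Request:
{"fn": "drive_tool", "kwargs": {"deltas": [[0,0,0,0,-1,-0.3,0.5],[0,0,0,0,-2,-0.5,0.5],[0,0,0,0,-3,-0.5,0.5],[0,0,0,0,-4,-0.5,0.5],[0,0,0,0,-4,-0.5,0.5]]}}

```text
t: 3.25
tcp_pos: [0.5944, -0.0268, 0.1017]
orientation: [0.771, 0.637, -0.002, -0.003]
wrist_force: [-1.5, 3.7, -25.7]
finger_gap: 0.0082
finger_force: 39.4
```

```bash
python3 - <<'E'
from h import *
s=readout.read_state();print(s["tcp_pos"],s["wrist_force"]@XC,s["wrist_force"],s["finger_gap"])
t=read_camera("top")["pixels"];d=read_camera("side")["pixels"]
cv2.imwrite("pics/b.png",np.hstack([cv2.resize(t[100:250,190:370,::-1],(400,333)),cv2.resize(d[130:270,210:350,::-1],(333,333))]))
E
```

```text
[ 0.59444039 -0.02678076  0.10169393] -2.1526703587698037 [ -1.46176233   3.72605674 -25.67968493] 0.00823855848294822
```

View pics/b.png

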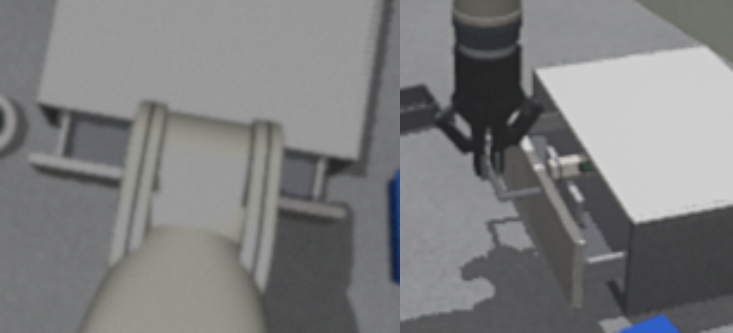

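Request:
{"fn": "drive_tool", "kwargs": {"deltas": [[0,0,0,0,-1,0.38,0.5],[0,0,0,0,-2,0.38,0.5],[0,0,0,0,-3,0.38,0.5],[0,0,0,0,-4,0.38,0.5],[0,0,0,0,-5,0.38,0.5],[0,0,0,0,-5.5,0.38,0.5],[0,0,0,0,-6,0.38,0.5],[0,0,0,0,-6,0.38,0.5]]}}

```text
t: 4.15
tcp_pos: [0.5386, -0.0156, 0.1013]
orientation: [0.771, 0.637, 0.001, -0.0]
wrist_force: [-1.3, 5.2, -3.3]
finger_gap: 0.0086
finger_force: 41.5
```

Request:
{"fn": "drive_tool", "kwargs": {"deltas": [[0,0,0,0,-0.8,0,0.5],[0,0,0,0,-1.6,0,0.5],[0,0,0,0,-2.4,0,0.5],[0,0,0,0,-2.8,0,0.5],[0,0,0,0,-2.8,0,0.5]]}}

```text
t: 4.65
tcp_pos: [0.5111, -0.0102, 0.1013]
orientation: [0.771, 0.637, 0.001, -0.0]
wrist_force: [-0.5, 7.4, -3.5]
finger_gap: 0.0081
finger_force: 41.5
```

```bash
python3 - <<'E'
from h import *
s=readout.read_state();print(s["tcp_pos"],(s["tcp_pos"]-[.6382,-.0355,.1])@XC,s["wrist_force"]@XC,s["wrist_force"]@YC,s["wrist_force"][2])
E
```

```text
[ 0.51114622 -0.01019301  0.10130511] -0.12954918841456148 -1.878502733364328 7.191908881426138 -3.522631296149091
```

Request:
{"fn": "drive_tool", "kwargs": {"deltas": [[0,0,0,0.1,-0.4,0,0.5],[0,0,0,0.1,-0.8,0,0.5],[0,0,0,0.1,-1.0,0,0.5],[0,0,0,0.1,-1.0,0,0.5]]}}

```text
t: 5.05
tcp_pos: [0.502, -0.0083, 0.1012]
orientation: [0.771, 0.636, 0.0, 0.0]
wrist_force: [-0.1, 3.6, 3.6]
finger_gap: 0.0078
finger_force: 42.3
```

Request:
{"fn": "drive_tool", "kwargs": {"deltas": [[0,0,0,0,-0.2,0,0.5],[0,0,0,0,-0.4,0,0.5],[0,0,0,0,-0.4,0,0.5]]}}

```text
t: 5.35
tcp_pos: [0.4985, -0.0076, 0.1011]
orientation: [0.771, 0.636, 0.001, 0.0]
wrist_force: [1.3, 4.3, 8.1]
finger_gap: 0.0078
finger_force: 42.5
```

Request:
{"fn": "drive_tool", "kwargs": {"deltas": [[0,0,0,0,-0.2,0,0.5],[0,0,0,0,-0.4,0,0.5],[0,0,0,0,-0.4,0,0.5]]}}

```text
t: 5.65
tcp_pos: [0.4945, -0.0068, 0.1011]
orientation: [0.771, 0.637, 0.001, 0.0]
wrist_force: [0.8, 4.0, 6.4]
finger_gap: 0.0084
finger_force: 42.5
```

Request:
{"fn": "drive_tool", "kwargs": {"deltas": [[0,0,0,0,-0.2,0,0.5],[0,0,0,0,-0.3,0,0.5],[0,0,0,0,-0.3,0,0.5]]}}

```text
t: 5.95
tcp_pos: [0.4917, -0.0063, 0.1011]
orientation: [0.771, 0.637, 0.001, 0.0]
wrist_force: [1.3, 4.8, 6.9]
finger_gap: 0.0082
finger_force: 42.5
```

Request:
{"fn": "drive_tool", "kwargs": {"deltas": [[0,0,0,0,-0.2,0,0.5],[0,0,0,0,-0.3,0,0.5],[0,0,0,0,-0.3,0,0.5]]}}

```text
t: 6.25
tcp_pos: [0.4888, -0.0057, 0.1011]
orientation: [0.771, 0.637, 0.001, 0.0]
wrist_force: [1.8, 4.0, 6.4]
finger_gap: 0.0082
finger_force: 42.5
```

Request:
{"fn": "drive_tool", "kwargs": {"deltas": [[0,0,0,0,-0.2,0,0.5],[0,0,0,0,-0.3,0,0.5],[0,0,0,0,-0.3,0,0.5]]}}

```text
t: 6.55
tcp_pos: [0.4859, -0.0051, 0.1011]
orientation: [0.771, 0.637, 0.001, 0.0]
wrist_force: [2.0, 5.1, 6.6]
finger_gap: 0.0085
finger_force: 42.5
```

Request:
{"fn": "drive_tool", "kwargs": {"deltas": [[0,0,0,0,-0.2,0,0.5],[0,0,0,0,-0.3,0,0.5],[0,0,0,0,-0.3,0,0.5]]}}

```text
t: 6.85
tcp_pos: [0.4833, -0.0046, 0.1012]
orientation: [0.771, 0.636, 0.001, 0.001]
wrist_force: [2.5, 4.9, 5.3]
finger_gap: 0.0078
finger_force: 42.4
```

Request:
{"fn": "drive_tool", "kwargs": {"deltas": [[0,0,0,0,-0.2,0,0.5],[0,0,0,0,-0.2,0,0.5],[0,0,0,0,-0.2,0,0.5]]}}

```text
t: 7.15
tcp_pos: [0.4819, -0.0043, 0.1012]
orientation: [0.771, 0.636, 0.001, 0.001]
wrist_force: [6.3, 4.7, 3.3]
finger_gap: 0.0081
finger_force: 42.2
```

Request:
{"fn": "drive_tool", "kwargs": {"deltas": [[0,0,0,0,-0.2,0,0.5],[0,0,0,0,-0.2,0,0.5],[0,0,0,0,-0.2,0,0.5]]}}

```text
t: 7.45
tcp_pos: [0.4806, -0.004, 0.1012]
orientation: [0.771, 0.636, 0.002, 0.001]
wrist_force: [8.5, 3.4, 0.4]
finger_gap: 0.0085
finger_force: 41.9
```

Request:
{"fn": "drive_tool", "kwargs": {"deltas": [[0,0,0,0,0,0,4.2],[0,0,0,0,0,0,4.2],[0,0,0,0,0,0,4.2],[0,0,0,0,0,0,4.2]]}}

```text
t: 7.85
tcp_pos: [0.4781, -0.0041, 0.1003]
orientation: [0.771, 0.636, -0.0, -0.0]
wrist_force: [0.7, -0.5, 0.2]
finger_gap: 0.042
finger_force: 0.0
```

Request:
{"fn": "drive_tool", "kwargs": {"deltas": [[0,0,0,0,0,-3,4.2],[0,0,0,0,0,-7,4.2],[0,0,0,0,-2,-10,4.2],[0,0,0,0,-5,-12,4.2],[0,0,0,0,-9,-12,4.2],[0,0,0,0,-9,-12,4.2]]}}

```text
t: 8.45
tcp_pos: [0.3864, 0.014, 0.2212]
orientation: [0.771, 0.637, -0.0, 0.0]
wrist_force: [0.1, 0.5, -0.3]
finger_gap: 0.0416
finger_force: 0.0
```

```bash
python3 - <<'E'
from h import *
print(readout.read_state()["t"])
t=read_camera("top");d=read_camera("side")
np.savez("v1.npz",t=t["pixels"],d=d["pixels"])
hb=np.array([.4806,-.004,.045])
tr=hb+XC*.138
print("tray guess",tr,proj(t,tr),proj(d,tr))
cv2.imwrite("pics/c.png",np.hstack([cv2.resize(t["pixels"][130:260,190:350,::-1],(480,390),interpolation=3),cv2.resize(d["pixels"][150:270,230:330,::-1],(320,390),interpolation=3)]))
E
```

```text
8.45
tray guess [ 0.61601125 -0.03060438  0.045     ] [269.74283411 197.05743021] [254.23337268 215.6558042 ]
```

View pics/c.png

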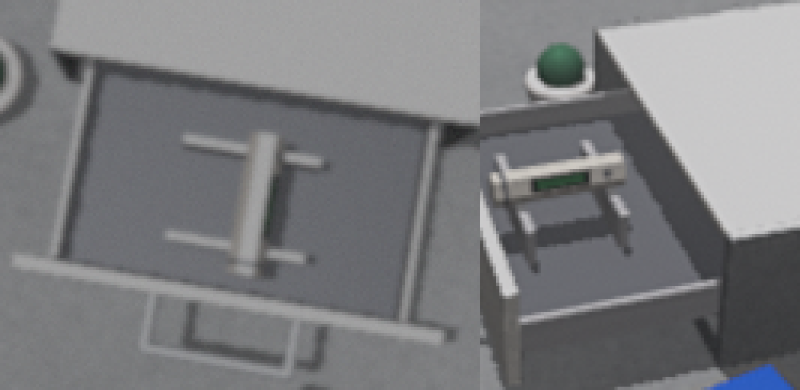

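The display (green window) is on the meter's right (-y) flat. The meter lies on the ribs from about (279,174) to (272,220) in the top image.

```bash
python3 - <<'E'
from h import *
t=read_camera("top");g=cv2.cvtColor(t["pixels"],cv2.COLOR_RGB2GRAY)
print(g[195,262:292],g[185,262:292])
m=(g>120).astype(np.uint8);m[:168]=0;m[224:]=0;m[:,:265]=0;m[:,292:]=0
rows=[]
for v in range(172,224):
    u=np.where(m[v])[0]
    if 4<len(u)<11: rows.append((v,u.mean(),u.min(),u.max()))
rows=np.array(rows);print(rows[[0,-1]],len(rows))
f=np.polyfit(rows[:,0],rows[:,1],1)
a,b=[onz(t,np.polyval(f,v),v,.106) for v in (rows[0,0]-.5,rows[-1,0]+.5)]
print(a,b,np.linalg.norm(a-b),(a+b)/2, np.arctan2(*(a-b)[1::-1]))
for y in(174,219): print([onz(t,np.polyval(f,y),y,.106)])
E
```

```text
[109 110 107 105 107 109 110 117 123 130 139 150 159 160 159 155 139 104
  68  57  66  65  70  76  91 102 104 105 108 105] [109 107 108 109 106 108 106 109 110 118 127 134 145 156 159 160 162 154
 138 112  92  77  67  67  71  73  82  93  99 102]
[[174.  278.  275.  281. ]
 [221.  271.5 269.  274. ]] 32
[ 0.66960846 -0.04811024  0.106     ] [ 0.5497632  -0.02967278  0.106     ] 0.12125520715131624 [ 0.60968583 -0.03889151  0.106     ] -0.152647079577382
[array([ 0.66834483, -0.04791583,  0.106     ])]
[array([ 0.55593296, -0.03062196,  0.106     ])]
```

```bash
cat > meter.py <<'E'
from h import *
def meter(th=138):
    t=read_camera("top");g=cv2.cvtColor(t["pixels"],cv2.COLOR_RGB2GRAY).astype(float)
    P=[]
    for v in range(176,219):
        r=g[v,264:292]; 
        u=np.where(r>th)[0]
        if len(u)>3:
            i,j=u[0],u[-1]   # subpixel edges
            l=i-(r[i]-th)/(r[i]-r[i-1]); k=j+(r[j]-th)/(r[j]-r[j+1])
            if k-l<10: P.append(onz(t,264+(l+k)/2,v,.106)[:2])
    P=np.array(P);f=np.polyfit(P[:,0],P[:,1],1)
    res=P[:,1]-np.polyval(f,P[:,0]);ok=abs(res)<.002
    f=np.polyfit(P[ok,0],P[ok,1],1);return f,np.arctan(f[0]),len(P),ok.sum(),res.std()
if __name__=="__main__":
    for th in(130,138,145):
        f,y,*q=meter(th);print(th,y,np.polyval(f,.61),q)
    M=np.array([np.cos(y),np.sin(y),0])
E
python3 meter.py
```

```text
Traceback (most recent call last):
  File "meter.py", line 17, in <module>
    f,y,*q=meter(th);print(th,y,np.polyval(f,.61),q)
           ~~~~~^^^^
  File "meter.py", line 10, in meter
    l=i-(r[i]-th)/(r[i]-r[i-1]); k=j+(r[j]-th)/(r[j]-r[j+1])
                                                     ~^^^^^
IndexError: index 28 is out of bounds for axis 0 with size 28
```

```bash
sed -i 's/r=g\[v,264:292\]; /r=g[v,260:300].copy(); r[:3]=r[-12:]=0/; s/264+(l/260+(l/' meter.py; python3 meter.py
```

```text
130 -0.19819414052819095 -0.039559025104522236 [27, np.int64(27), np.float64(0.00020939056135710045)]
138 -0.19632238202718724 -0.040201579003523016 [28, np.int64(28), np.float64(0.000209503674902712)]
145 -0.19570477441835515 -0.04062041424502125 [32, np.int64(32), np.float64(0.00020204796096762602)]
```

```bash
cat >> h.py <<'E'
MY=-0.196;M=np.array([np.cos(MY),np.sin(MY),0]);N=np.array([-M[1],M[0],0])
C=np.array([.6097,-.0401,.093])
E
python3 - <<'E'
from h import *
print(readout.read_state()["joint_pos"].round(2))
for s in(1,-1):
    R=Rt(s*N,.5236,M); tz=R.apply([0,0,1]); print(tz)
    delta(C-.131*tz,R)
E
```

```text
[-0.18 -0.01 -0.34  1.24 -0.    1.58]
[ 0.09737395  0.49042775 -0.86602479]
delta [-0.412  0.408 -1.527] [-7.6  22.48  1.34] t 8.8 [0.26 0.02 0.02]
[ 0.09737395  0.49042775 -0.86602479]
delta [0.409 0.412 1.536] [-7.6  22.48  1.34] t 8.8 [0.26 0.02 0.02]
```

Request:
{"fn": "drive_tool", "kwargs": {"deltas": [[-0.412,0.408,-1.527,-7.6,22.5,1.3,4.4],[-0.412,0.408,-1.527,-7.6,22.5,1.3,4.4],[-0.412,0.408,-1.527,-7.6,22.5,1.3,4.4],[-0.412,0.408,-1.527,-7.6,22.5,1.3,4.4],[-0.412,0.408,-1.527,-7.6,22.5,1.3,4.4],[-0.412,0.408,-1.527,-7.6,22.5,1.3,4.4],[-0.412,0.408,-1.527,-7.6,22.5,1.3,4.4],[-0.412,0.408,-1.527,-7.6,22.5,1.3,4.4]]}}

```text
t: 9.6
tcp_pos: [0.597, -0.1048, 0.2064]
orientation: [0.298, 0.933, 0.201, 0.02]
wrist_force: [-0.7, -0.6, -0.1]
finger_gap: 0.0438
finger_force: 0.0
```

```bash
python3 - <<'E'
from h import *
print(readout.read_state()["joint_pos"].round(2))
R=Rt(N,.5236,M); tz=R.apply([0,0,1]); delta(C-.131*tz,R)
E
```

```text
[-0.5   0.35  0.02  1.27  0.4   0.11]
delta [-0.107  0.107 -0.4  ] [0.03 0.03 0.01] t 9.6 [-0.67 -0.59 -0.14]
```

Request:
{"fn": "drive_tool", "kwargs": {"deltas": [[-0.107,0.107,-0.4,0,0,0,4.4],[-0.107,0.107,-0.4,0,0,0,4.4],[-0.107,0.107,-0.4,0,0,0,4.4],[-0.107,0.107,-0.4,0,0,0,4.4],[-0.107,0.107,-0.4,0,0,0,4.4]]}}

```text
t: 10.1
tcp_pos: [0.597, -0.1046, 0.2065]
orientation: [0.099, 0.961, 0.256, 0.025]
wrist_force: [0.2, -0.1, -0.7]
finger_gap: 0.0437
finger_force: 0.0
```

```bash
python3 - <<'E'
from h import *
print(readout.read_state()["joint_pos"].round(2))
R=Rt(N,.5236,M); tz=R.apply([0,0,1]); delta(C-.131*tz,R); delta(C+.009*tz,R)
E
```

```text
[-0.54  0.44  0.1   1.43  0.49 -0.38]
delta [-0.003  0.002 -0.009] [0.01 0.02 0.01] t 10.1 [ 0.17 -0.06 -0.74]
delta [-0.003  0.002 -0.009] [ 0.03  0.06 14.01] t 10.1 [ 0.17 -0.06 -0.74]
```

Approach 9 cm, then the last 5 more slowly, and check.

Request:
{"fn": "drive_tool", "kwargs": {"deltas": [[0,0,-0.009,0,0.05,3,4.4],[0,0,-0.009,0,0.05,6,4.4],[0,0,-0.009,0,0.05,9,4.4],[0,0,-0.009,0,0.05,11,4.4],[0,0,-0.009,0,0.05,12.5,4.4],[0,0,-0.009,0,0.05,14,4.4],[0,0,-0.009,0,0.05,14,4.4],[0,0,-0.009,0,0.05,14,4.4]]}}

```text
t: 10.9
tcp_pos: [0.6106, -0.0352, 0.0868]
orientation: [0.093, 0.962, 0.256, 0.027]
wrist_force: [-0.7, -0.2, -0.5]
finger_gap: 0.0443
finger_force: 0.0
```

```bash
python3 - <<'E'
from h import *
R=Rt(N,.5236,M); tz=R.apply([0,0,1]); delta(C+.009*tz,R)
d=read_camera("side")["pixels"];t=read_camera("top")["pixels"]
cv2.imwrite("pics/d.png",np.hstack([cv2.resize(t[130:260,190:350,::-1],(480,390),interpolation=3),cv2.resize(d[150:270,230:330,::-1],(320,390),interpolation=3)]))
E
```

```text
delta [-0.003  0.002  0.003] [-0.01 -0.13  0.12] t 10.9 [-0.7  -0.21 -0.49]
```

View pics/d.png

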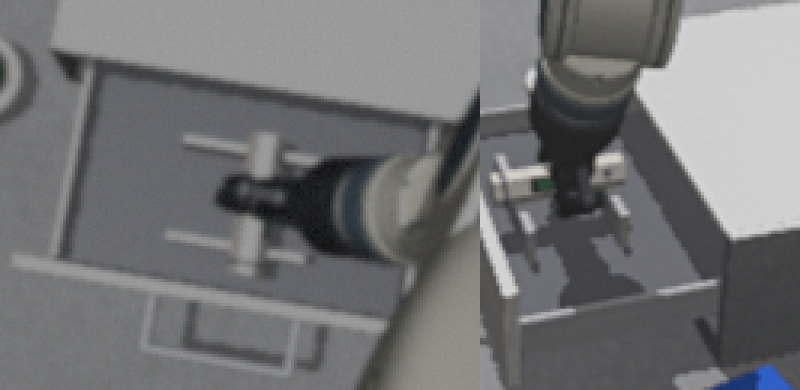

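The fingers straddle the meter at mid-length, between the ribs. Now I close them.

Request:
{"fn": "drive_tool", "kwargs": {"deltas": [[0,0,0,0,-0.1,0.1,3.2],[0,0,0,0,-0.1,0.1,2.8],[0,0,0,0,-0.1,0.1,2.2],[0,0,0,0,-0.1,0.1,2.2],[0,0,0,0,-0.1,0.1,2.2]], "newtons": 35}}

```text
t: 11.5
tcp_pos: [0.6107, -0.0361, 0.0853]
orientation: [0.093, 0.962, 0.256, 0.027]
wrist_force: [-0.4, -3.1, 3.2]
finger_gap: 0.0252
finger_force: 38.0
```

```bash
python3 - <<'E'
from h import *
s=readout.read_state();p=s["tcp_pos"];print(s["wrist_force"],s["finger_gap"],s["wrist_torque"])
R=Rt(N,.5236,M); tz=R.apply([0,0,1]); delta(C+.009*tz,R)
E
```

```text
[-0.41362552 -3.06963044  3.24967092] 0.02522616293904045 [-0.59334671  0.21447347  0.0109871 ]
delta [-0.003  0.003  0.004] [0.02 0.03 0.03] t 11.5 [-0.41 -3.07  3.25]
```

Request:
{"fn": "drive_tool", "kwargs": {"deltas": [[0,0,0,0,0.5,-0.9,2.2],[0,0,0,0,1.25,-2.2,2.2],[0,0,0,0,2.5,-4.3,2.2],[0,0,0,0,2.5,-4.3,2.2]]}}

```text
t: 11.9
tcp_pos: [0.6115, -0.0356, 0.1379]
orientation: [0.092, 0.962, 0.256, 0.029]
wrist_force: [0.4, 1.1, -1.2]
finger_gap: 0.0253
finger_force: 37.4
```

```bash
python3 - <<'E'
from h import *
R=Rt(N,-.5236,M); tz=R.apply([0,0,1]); delta(C+[0,0,.05]+.009*tz,R)
E
```

```text
delta [1.044 0.009 0.003] [ 0.09 -0.94 -0.23] t 11.9 [ 0.38  1.1  -1.24]
```

Request:
{"fn": "drive_tool", "kwargs": {"deltas": [[0.13,0,0,0,-0.1,0,2.2],[0.26,0,0,0,-0.2,0,2.2],[0.39,0,0,0,-0.4,0,2.2],[0.52,0,0,0.05,-0.5,-0.1,2.2],[0.65,0,0,0.1,-0.6,-0.1,2.2],[0.78,0,0,0.1,-0.7,-0.2,2.2],[0.91,0,0,0.1,-0.8,-0.2,2.2],[1.044,0.009,0.003,0.1,-0.9,-0.2,2.2]]}}

```text
t: 12.7
tcp_pos: [0.6078, -0.0435, 0.1327]
orientation: [0.094, 0.961, -0.259, -0.027]
wrist_force: [-0.5, -0.1, -1.1]
finger_gap: 0.0252
finger_force: 37.4
```

Request:
{"fn": "drive_tool", "kwargs": {"deltas": [[0,0,0,0,0,0,2.2],[0,0,0,0,0,0,2.2]]}}

```text
t: 12.9
tcp_pos: [0.6077, -0.0429, 0.1309]
orientation: [0.093, 0.962, -0.256, -0.028]
wrist_force: [1.1, -0.1, -2.0]
finger_gap: 0.0249
finger_force: 37.4
```

```bash
python3 - <<'E'
from h import *
s=readout.read_state();print(s["joint_pos"].round(2),s["finger_gap"])
R=Rt(N,-.5236,M); tz=R.apply([0,0,1]); delta(C+[0,0,.05]+.009*tz,R); delta(C+[0,0,0.0]+.009*tz,R)
d=read_camera("side")["pixels"];t=read_camera("top")["pixels"]
cv2.imwrite("pics/e.png",np.hstack([cv2.resize(t[130:260,190:350,::-1],(480,390),interpolation=3),cv2.resize(d[130:250,220:320,::-1],(320,390),interpolation=3)]))
E
```

```text
[ 0.02  0.51  0.03  1.22 -0.51  0.25] 0.024930530207524674
delta [ 0.003 -0.005  0.004] [-0.14 -0.33 -0.31] t 12.9 [ 1.1  -0.11 -1.96]
delta [ 0.003 -0.005  0.004] [-0.17  2.15  4.03] t 12.9 [ 1.1  -0.11 -1.96]
```

View pics/e.png

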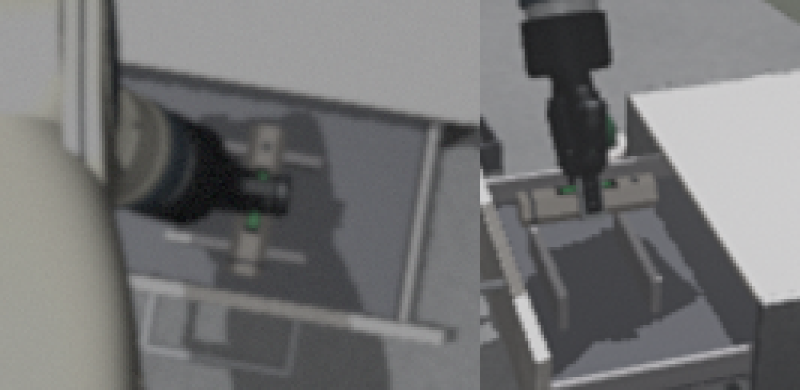

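The display now faces up in the grasp, held above both ribs. Next I lower it.

Request:
{"fn": "drive_tool", "kwargs": {"deltas": [[0,0,0,-0.1,0.5,1,2.2],[0.003,-0.005,0.004,-0.1,1.0,2,2.2],[0.003,-0.005,0.004,-0.15,1.5,2.9,2.2],[0.003,-0.005,0.004,-0.15,1.85,3.5,2.2],[0.003,-0.005,0.004,-0.15,1.85,3.5,2.2]]}}

```text
t: 13.5
tcp_pos: [0.6082, -0.046, 0.0912]
orientation: [0.095, 0.961, -0.259, -0.026]
wrist_force: [0.1, -0.7, -0.1]
finger_gap: 0.0254
finger_force: 37.4
```

```bash
python3 - <<'E'
from h import *
R=Rt(N,-.5236,M); tz=R.apply([0,0,1]); delta(C+[0,0,0.0]+.009*tz,R)
E
```

```text
delta [-0.002 -0.001 -0.002] [-0.03  0.44  0.44] t 13.5 [ 0.06 -0.71 -0.1 ]
```

Request:
{"fn": "drive_tool", "kwargs": {"deltas": [[0,0,0,0,0.2,0.25,2.2],[0,0,0,0,0.4,0.4,2.2],[0,0,0,0,0.4,0.4,2.2],[0,0,0,0,0.4,0.4,2.2]]}}

```text
t: 13.9
tcp_pos: [0.6091, -0.044, 0.087]
orientation: [0.095, 0.961, -0.259, -0.025]
wrist_force: [-0.6, -0.5, -0.9]
finger_gap: 0.0254
finger_force: 37.4
```

Request:
{"fn": "drive_tool", "kwargs": {"deltas": [[0,0,0,0,0.07,0.13,2.2],[0,0,0,0,0.07,0.13,2.2],[0,0,0,0,0.07,0.13,2.2]]}}

```text
t: 14.2
tcp_pos: [0.6091, -0.0442, 0.0855]
orientation: [0.095, 0.961, -0.259, -0.025]
wrist_force: [0.8, -0.1, -0.2]
finger_gap: 0.0253
finger_force: 37.4
```

Request:
{"fn": "drive_tool", "kwargs": {"deltas": [[0,0,0,0,0.05,0.09,2.2],[0,0,0,0,0.05,0.09,2.2]]}}

```text
t: 14.4
tcp_pos: [0.6094, -0.0443, 0.0852]
orientation: [0.095, 0.961, -0.259, -0.024]
wrist_force: [0.5, 0.2, 5.0]
finger_gap: 0.0256
finger_force: 38.0
```

Request:
{"fn": "drive_tool", "kwargs": {"deltas": [[0,0,0,0,0,0,2.9],[0,0,0,0,0,0,3.4],[0,0,0,0,0,0,4.4],[0,0,0,0,0,0,4.4],[0,0,0,0,0,0,4.4]]}}

```text
t: 14.9
tcp_pos: [0.609, -0.0443, 0.0843]
orientation: [0.095, 0.961, -0.259, -0.025]
wrist_force: [-0.1, 0.5, -0.3]
finger_gap: 0.0442
finger_force: 0.0
```

Request:
{"fn": "drive_tool", "kwargs": {"deltas": [[0,0,0,0,0,-2,4.4],[0,0,0,0,0,-5,4.4],[0,0,0,0,0,-9,4.4],[0,0,0,0,0,-13,4.4],[0,0,0,-8,4,-16,4.4],[0,0,0,-14,6,-16,4.4],[0,0,0,-18,6,-16,4.4],[0,0,0,-18,6,-16,4.4]]}}

```text
t: 15.7
tcp_pos: [0.7935, 0.0503, 0.1944]
orientation: [0.095, 0.961, -0.259, -0.025]
wrist_force: [1.6, 0.3, 0.4]
finger_gap: 0.0438
finger_force: 0.0
```

```bash
python3 - <<'E'
from h import *
print(readout.read_state()["t"])
d=read_camera("side")["pixels"];t=read_camera("top")["pixels"]
cv2.imwrite("pics/f.png",np.hstack([cv2.resize(t[130:260,150:350,::-1],(480,312),interpolation=3),cv2.resize(d[150:270,230:330,::-1],(260,312),interpolation=3)]))
E
```

```text
15.7
```

View pics/f.png

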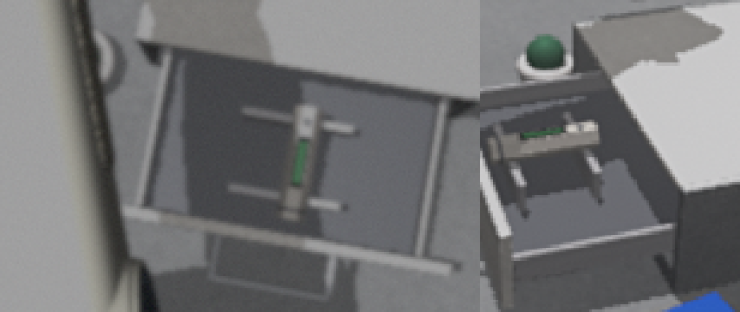

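The picture shows the display facing straight up, with the meter across both ribs. The drawer handle is unmoved at pixels (238,245) to (286,253), and the arm is clear.

```bash
python3 -c "
from station import readout,manip
s=readout.read_state();print(s['wrist_force'],abs(s['qd']).max());print(manip.close_job())"
```

```text
[-0.41681524  0.20963039 -0.95125818] 0.2028189017457492
the job is handed in; nothing more can be done
None
```

I handed the job in, with no verdict returned: the drawer was pulled until I felt its stop (about 8 N), and in the last picture the meter lies display up across both ribs, released, with the arm clear.

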